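# Secure the eyepiece in its quick-release clamp

### The job

Two identical quick-release clamp stands are on the bench; work on the one that holds the eyepiece. Turn its nut by the tab, swinging the tab away from you until it comes firmly to its stop, and only then swing the cam lever at the opposite end of the same skewer fully shut, so that it lies along the side of the collar. Leave the eyepiece standing in the collar.

Things in the scene. Friction and masses are not known exactly. Their poses are not given: they have to be found in the camera images.
- clamp: Stand holding the eyepiece, fast on the bench. Origin: centre of underside; x away from the robot, y left, z up. Foot 110x100x12 mm; collar on the z axis, 56 mm diameter, top z=66; two ears on the robot's side (x to -57, y -17 to 17). Steel skewer along y at x=-42, z=54: nut on its right (-y) end, cam lever on its left. The other, like stand is empty, rigid, not part of the job.
- nut (a joint): Angle (rad) of the nut about the skewer. Its flat upright tab is 7 mm thick, 14 wide (centre clamp y=-50), reaching 50 mm from the skewer axis; 10 mm bead at the end. 0: tab up; negative: leans to -x, loose; grows as the tab goes to +x and tightens; firm stop at 0.80. Starts -0.45 to -0.1. Stiff (about 4 N), stays where left. Shut fingers can push it along +x, tips 24 mm above the skewer.
- lever (a joint): Angle (rad) of the cam lever about an upright pin at clamp x=-42, y=34 mm. Arm 8 mm thick, z=47 to 61, reaching 80 mm from the pin. 0: open, points along +y; grows as it swings away from the robot; firm stop 1.57: points along +x beside the collar. Starts 0 to 0.35. Firm throughout (about 5 N at 60 mm), stays where left. Shut fingers can push its near, then outer face; free below it to z=12.
- eyepiece: Black spare eyepiece standing loose in the collar, 36 mm diameter, 43 mm tall. Origin: centre of its underside, on the collar's inner floor 40 mm above the clamp's origin; z up. Its top is 83 mm above the bench.
There are look-alikes about, which are no part of the job. Of the things like the eyepiece, leave any that is purple; of the rest the larger one is meant.

How it is judged (in metres and radians):
On the way, in this order (a step that is already met when the one before it is completed fails the run):
1. the nut is turned to its stop (within 0.17 rad) while the lever is still open (below 0.8 rad) (value of joint nut above 0.63 rad and value of joint lever below 0.8 rad), for 0.2 s.
2. the lever is swung shut (within 0.17 rad of its stop) (value of joint lever above 1.4 rad), for 0.2 s.
At the end, for the whole second after the job is handed in: The nut is within 0.17 rad of its tight stop, the lever within 0.17 rad of its closed stop, and the eyepiece still stands in the collar, within 10 mm of its seat and upright within 10 degrees (value of joint nut above 0.63 rad and value of joint lever above 1.4 rad and horizontal distance between eyepiece and clamp below 0.01 m and z of eyepiece in the frame of clamp below 0.05 m and angle between eyepiece's own z axis and vertical below 0.175 rad); the robot touches nothing.
It also fails if it takes over 43 s, if anything falls off the work surface, if the arm or the gripper's body presses on something with over 40 N, if the wrist force passes 120 N, or if a joint passes its speed limit or range.

### The arm

A 6-joint arm with a two-finger parallel gripper is mounted at the origin on a cart in front of the work surface, level with it; the furniture and walls round the work are solid. World frame = base frame: x ahead of the robot, y to its left, z up, the work surface at z = 0. Lengths are in mm, angles in degrees, forces in N, time in s.
With the tool pointing down it reaches from about 350 to 850 mm from the base axis. Payload 8.1 kg.
Tool frame: the origin (TCP) lies midway between the tips of the shut fingers; the grasp point (between the pads) lies 19 mm behind it; z points along the fingers, y is the line along which they close (so a half turn about z gives the same grasp; the last joint's range is limited). The gripper opens to 85 mm and grips with 20 to 120 N. Pads are 22 mm wide; open, the fingers measure 114 mm over their backs; the gripper's body (76 mm by 85 mm) begins 54 mm behind the grasp point. The pads swing forward as they close: fully open they stand 13 mm farther back than shut.
Start: joints at [-79.607, 7.471, 85.268, -0, 87.261, -4.893], TCP at [158.208, -578.771, 231.292] pointing down, gripper open.
Joint ranges: [-169.43, 169.43], [-51.17, 129.36], [1.28, 143.12], [-76.62, 256.62], [0, 156.53], [-152.29, 152.29]. Speed limits (degrees/s): [136.94, 136.94, 159.86, 180, 180, 180].

### API

Orientations are given as [roll, pitch, yaw] about the fixed x, y, z axes, in that order (R = Rz(yaw) Ry(pitch) Rx(roll)).
In Python, from bench import sense, snapshot, order, finder gives the robot as it stands.
- The arm moves only by the tool send_rows, never from a script. Its argument "steps" is a list of rows, each a list of 2 entries, a list of its own where there are three numbers: the shift along the world's x, y, z in units of 30 mm (1.0 is 30 mm), then the turn, a rotation vector about the world's x, y, z in rad. In form: [[[dx, dy, dz], [wx, wy, wz]], ...]. A call has 1 to 10 rows; each row is the pose to reach, as a shift and turn from the pose commanded when the call began; what a row does not reach only later rows make up. A row lasts 1/8 s, in which the tool goes at most 62.5 mm and 10.7 degrees, less where a joint would pass 70% of its speed; a pose out of reach is approached as far as the arm can. A call with a gripper value outside its range is refused whole. "fingers" is the closure, from 0 (fully open) to 1 (shut), set as the call begins (left out, the last holds). The fingers move at their own pace and stop on an object; "squeeze" is the grip in N (left out, the last holds). Time passes only in rows, so rows that repeat a pose let the fingers close. It gives the time, the measured TCP pose, the force, the opening and the grip force at its end, in the units of the state.
- sense(): the state, without advancing time (a new reading comes with each control period).
- snapshot(name): name is "scene" or "side" or "wrist"; returns a dict with "img" (400x640x3 uint8, red, green, blue), "K" (3x3 intrinsics, pixels), "k1" (the pictures are not rectified: a ray, as slopes to the right and down, at radius r is drawn at 1 + k1 r^2 times it, then the intrinsics apply), "pose" (4x4, takes a point from camera to world coordinates). Camera axes: x right, y up, looking along -z (the intrinsics and any distortion apply to the point x, -y, -z); pixel columns grow to the right and rows downward; lengths in mm; the calibration is good to about 2 mm. A picture is of the moment at which its call begins. There is no depth.
- order.hand_in(): hands the job in; it is judged then, once.
Trained networks look in the newest picture that a camera, given by its name, has taken for a name from the list of things; names that differ only in an ending like _2 or _b are one class to them, and where a whole thing is asked for, a point or a joint stands for the part that bears it (a point fixed in the world has none). Each returns a list of dicts, best first, with "confidence" (0 to 1); they miss things now and then, are a little off and sometimes report something else, mostly with a low value. They report only what shows in the picture. A call takes as long as a camera call. They do not tell look-alikes from the thing itself.
- finder.find_in(label, camera): "box" ([left, top, width, height] as shares, 0 to 1, of the picture: columns of its width, rows of its height, round what is visible of it).
- finder.trace(label, camera): "mask" (400x640 bool, what is visible of it) and "box" ([left, top, width, height] as shares, 0 to 1, of the picture: columns of its width, rows of its height, round what is visible of it).
- finder.pinpoint(label, camera): "at" ([column, row] as shares, 0 to 1, of the picture: columns of its width, rows of its height: a listed point, or the origin of a listed thing).
The state is a dict: "time": time; "joint_pos": joint angles; "qd": joint speeds; "joint_efforts": joint torques, N m; "tool_pos": TCP position; "tcp_rot": TCP orientation; "ft_force": force on the tool from outside, world axes, zero at the start; "wrist_torque": the same for the moment, N m; "finger_gap": finger opening in mm; "grip_force": force on a finger pad.
Only numpy, scipy, OpenCV 4.12 (cv2) and the standard library are available. Lean on these libraries where they do the work, as an engineer would, in place of code of your own. Each camera call takes 0.05 s, during which the arm holds its last target. There are 200 camera calls.

## Working session

There is one attempt and no reset: what is moved stays moved. The work goes in short steps, Python scripts to look and compute and a tool call to move; the robot and the scene stay as the last step left them, time stands still between calls to the robot, and variables do not carry over. Pictures are saved under pics/ and viewed, at most 10 in all, crops included, and the job is handed in when it is done.

Besides the shell and the picture viewer there is one more tool, called after "Call:" by a JSON object that holds its "name" and its "arguments". send_rows: Moves the arm, as the interface text tells. Its arguments: {"type":"object","properties":{"steps":{"type":"array"},"fingers":{"type":"number"},"squeeze":{"type":"number"}},"required":["steps"]}

```bash
mkdir -p pics; cat > h.py <<'E'
import numpy as np, cv2
from bench import sense, snapshot, order, finder
def ray(s,uv):
    K=s["K"]; p=cv2.undistortPoints(np.array([[uv]],float),K,np.array([s["k1"],0,0,0,0],float))[0,0]
    d=s["pose"][:3,:3]@np.array([p[0],-p[1],-1]); return s["pose"][:3,3],d/np.linalg.norm(d)
def atz(s,uv,z):
    o,d=ray(s,uv); return o+d*(z-o[2])/d[2]
def tri(rs):
    A=0;b=0
    for o,d in rs:
        P=np.eye(3)-np.outer(d,d); A=A+P; b=b+P@o
    return np.linalg.solve(A,b)
def proj(s,X):
    T=np.linalg.inv(s["pose"]); c=T[:3,:3]@np.asarray(X,float)+T[:3,3]; p=np.array([c[0],-c[1]])/-c[2]
    p=p*(1+s["k1"]*(p@p)); return (s["K"]@np.append(p,1))[:2]
E
python3 - <<'E'
from h import *
ims=[]
for c in ["scene","side"]:
    s=snapshot(c); ims.append(s["img"]); print(c,s["pose"].round(2).tolist(),s["k1"])
    for l in ["clamp","nut","lever","eyepiece"]:
        for m in (finder.pinpoint,finder.find_in):
            for r in m(l,c):
                if r["confidence"]<.2: continue
                a=np.array(r.get("at",r.get("box"))); a=a*([640,400]*(len(a)//2)); print(c,l,m.__name__,round(r["confidence"],2),a.round(1), atz(s,a[:2],{"clamp":0,"nut":54,"lever":54,"eyepiece":40}[l]).round(0) if len(a)==2 else "")
    cv2.imwrite(f"pics/{c}.png",s["img"][:,:,::-1])
print(sense())
E
```

```text
scene [[-0.72, 0.51, -0.47, 88.81], [-0.69, -0.52, 0.5, 504.01], [0.01, 0.68, 0.73, 729.39], [0.0, 0.0, 0.0, 1.0]] -0.08615339420512512
scene clamp call 0.94 [279.6 232.9] [561. 158.   0.]
scene clamp call 0.97 [250.2 201.4  61.3  63.9] Traceback (most recent call last):
  File "<stdin>", line 7, in <module>
ValueError: it knows: clamp, eyepiece
```

```bash
python3 - <<'E'
from h import *
for c in ["scene","side"]:
    s=snapshot(c); print(c,s["pose"].round(2).tolist(),s["K"].round(0).tolist())
    for l in ["clamp","eyepiece"]:
        for m in ("pinpoint","find_in"):
            for r in getattr(finder,m)(l,c):
                if r["confidence"]<.2: continue
                a=np.array(r.get("at",r.get("box"))); a=a*([640,400]*(len(a)//2)); print(c,l,m,round(r["confidence"],2),a.round(1), atz(s,a[:2],{"clamp":0,"eyepiece":40}[l]).round(0) if len(a)==2 else "")
    cv2.imwrite(f"pics/{c}.png",s["img"][:,:,::-1])
print(sense())
E
```

```text
scene [[-0.72, 0.51, -0.47, 88.81], [-0.69, -0.52, 0.5, 504.01], [0.01, 0.68, 0.73, 729.39], [0.0, 0.0, 0.0, 1.0]] [[383.0, 0.0, 324.0], [0.0, 383.0, 202.0], [0.0, 0.0, 1.0]]
scene clamp pinpoint 0.67 [280.8 232.1] [560. 154.   0.]
scene clamp find_in 0.94 [250.9 203.1  62.3  60. ] 
scene eyepiece pinpoint 0.79 [306.3 267.6] [424. 200.  40.]
scene eyepiece pinpoint 0.54 [229.2 247. ] [585. 282.  40.]
scene eyepiece pinpoint 0.43 [282.3 222.4] [554. 152.  40.]
scene eyepiece find_in 0.73 [272.  207.1  13.5  13.7] 
scene eyepiece find_in 0.69 [300.3 256.4  14.9  15.4] 
side [[-0.85, 0.2, -0.48, 92.5], [-0.52, -0.29, 0.8, 718.69], [0.02, 0.94, 0.35, 359.13], [0.0, 0.0, 0.0, 1.0]] [[372.0, 0.0, 315.0], [0.0, 372.0, 202.0], [0.0, 0.0, 1.0]]
side clamp pinpoint 0.8 [266.3 238. ] [556. 153.   0.]
side clamp find_in 0.52 [288.2 190.5  11.4  25.7] 
side eyepiece pinpoint 0.92 [305.6 256.6] [402. 235.  40.]
side eyepiece pinpoint 0.67 [265.3 222. ] [553. 157.  40.]
side eyepiece pinpoint 0.55 [208.8 251.5] [554. 314.  40.]
side eyepiece find_in 0.66 [259.6 201.2  12.2  15.6] 
side eyepiece find_in 0.57 [293.8 239.1  18.3  22.4] 
side eyepiece find_in 0.47 [201.2 239.3  14.8  15. ] 
{'time': 0.65, 'joint_pos': array([-7.96070571e+01,  7.46993934e+00,  8.52669351e+01,  2.82383426e-04,
        8.72592972e+01, -4.89318508e+00]), 'qd': array([ 1.02088531e-01, -7.48720932e-02, -3.46493840e-02, -1.31542167e-02,
        3.53535709e-02,  8.53606022e-05]), 'joint_efforts': array([-1.26667332e-03, -5.69066548e+01, -5.00687063e+01, -2.15715086e-04,
        1.41231434e-03, -3.76552464e-06]), 'tool_pos': array([ 158.21036175, -578.79200366,  231.31332324]), 'tcp_rot': array([1.79996161e+02, 4.55235626e-05, 1.52861145e+01]), 'ft_force': array([ 0.48977432, -0.0543686 , -0.19740973]), 'wrist_torque': array([ 0.00628976, -0.00562313,  0.06832471]), 'grip_force': 0.0, 'finger_gap': 85.66645944307884}
```

View pics/scene.png

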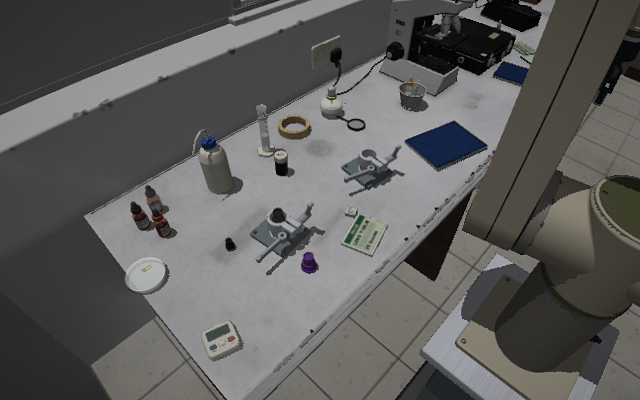

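View pics/side.png

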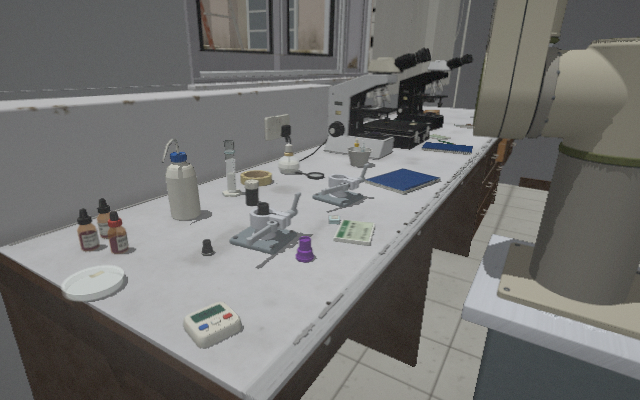

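Clamp with black eyepiece at scene px (280,230), about (557,154); purple look-alike at (308,262) and a smaller black one at (230,244). Moving the wrist camera nearer.

Call:
{"name": "send_rows", "arguments": {"steps": [[[2, 3, 1], [0, 0, 0]], [[4, 6, 2], [0, 0, 0]], [[8, 12, 2], [0, 0, 0]], [[8, 12, 2], [0, 0, 0]], [[8, 12, 2], [0, 0, 0]], [[8, 12, 2], [0, 0, 0]], [[8, 12, 2], [0, 0, 0]], [[8, 12, 2], [0, 0, 0]]], "fingers": 1}}

```text
time: 1.65
tool_pos: [400.4, -215.3, 292.2]
tcp_rot: [180.0, -0.1, 15.7]
ft_force: [-0.9, -0.8, 0.5]
finger_gap: 0.0
grip_force: 0.0
```

Call:
{"name": "send_rows", "arguments": {"steps": [[[2, 10, 0], [0, 0, 0]], [[2, 11, 0], [0, 0, 0]], [[2, 11, 0], [0, 0, 0]], [[2, 11, 0], [0, 0, 0]], [[2, 11, 0], [0, 0, 0]], [[2, 11, 0], [0, 0, 0]], [[2, 11, 0], [0, 0, 0]]]}}

```text
time: 2.52
tool_pos: [458.3, 111.7, 291.0]
tcp_rot: [180.0, 0.0, 15.4]
ft_force: [0.2, -0.4, -0.5]
finger_gap: -0.1
grip_force: 0.0
```

```bash
python3 - <<'E'
from h import *
s=snapshot("wrist"); print(s["pose"].round(3).tolist(),s["K"].round(0).tolist())
q=sense(); print(q["time"],q["tool_pos"],q["tcp_rot"],q["joint_pos"].round(0))
for l in ["clamp","eyepiece"]:
    for r in finder.pinpoint(l,"wrist"):
        a=np.array(r["at"])*[640,400]; print(l,r["confidence"],a,atz(s,a,40*(l!="clamp")))
cv2.imwrite("pics/w1.png",s["img"][:,:,::-1]); np.save("w1.npy",s,allow_pickle=True)
E
```

```text
[[0.266, 0.93, 0.255, 522.341], [-0.964, 0.256, 0.07, 128.711], [0.0, -0.265, 0.964, 434.332], [0.0, 0.0, 0.0, 1.0]] [[314.0, 0.0, 318.0], [0.0, 314.0, 201.0], [0.0, 0.0, 1.0]]
2.575 [458.23564072 110.70333165 291.06921957] [1.79970710e+02 3.88431438e-02 1.53371620e+01] [  7. -14. 100.  -0.  94.  82.]
clamp 0.94 [302.016  83.6  ] [555.62624702 159.19466123   0.        ]
eyepiece 0.74 [231.616  11.68 ] [607.31553747 253.69291467  40.        ]
eyepiece 0.67 [266.368 161.2  ] [451.0637016  176.21928538  40.        ]
eyepiece 0.65 [300.928  80.28 ] [555.8438585  158.58512597  40.        ]
```

View pics/w1.png

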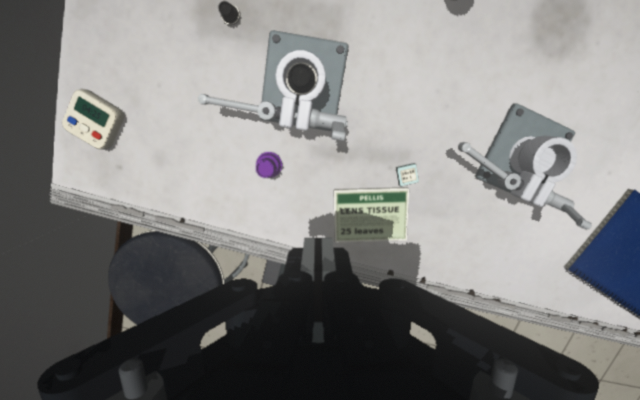

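Wrist view: clamp collar at px (301,75), lever pivot (267,110), lever end (205,99), nut tab near (335,125); far foot corners (272,31), (348,44).

```bash
python3 - <<'E'
from h import *
s=np.load("w1.npy",allow_pickle=True).item()
for n,uv,z in [("FL",(272,31),12),("FR",(348,44),12),("collar",(301,75),66),("eyetop",(301,77),83),("pin",(267,110),61),("levend",(205,99),54),("nutbead",(341,128),95)]:
    print(n,atz(s,uv,z).round(1))
c=s["img"][15:165,185:385,::-1]; cv2.imwrite("pics/w1c.png",cv2.resize(c,None,fx=4,fy=4,interpolation=cv2.INTER_CUBIC))
E
```

```text
FL [604.7 209.7  12. ]
FR [615.2 115.4  12. ]
collar [559.  157.9  66. ]
eyetop [555.4 156.1  83. ]
pin [512.6 186.4  61. ]
levend [505.7 260.3  54. ]
nutbead [516.2 101.5  95. ]
```

View pics/w1c.png

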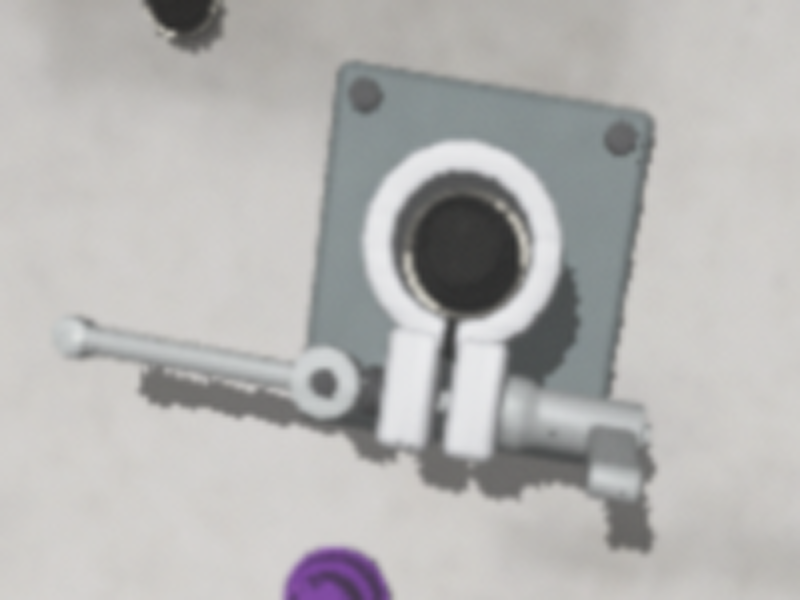

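```bash
cat > fit.py <<'E'
from h import *
from scipy.optimize import least_squares
def W(p,b):
    c,t=np.cos(p[2]),np.sin(p[2]); return np.array([p[0]+c*b[0]-t*b[1],p[1]+t*b[0]+c*b[1],b[2]])
E
python3 - <<'E'
from fit import *
s=np.load("w1.npy",allow_pickle=True).item()
B=[(55,50,12),(55,-50,12),(0,0,66),(-42,34,61)]; U=[(270.8,30.5),(348.3,44.5),(300.5,75.5),(266.3,110.8)]
r=least_squares(lambda p:np.ravel([proj(s,W(p,b))-u for b,u in zip(B,U)]),[557,156,0.1]); p=r.x
print(p,np.degrees(p[2]),r.fun.round(1)); np.save("p.npy",p)
for a in np.arange(-.1,.4,.1): print("lev",a,proj(s,W(p,(-42+80*np.sin(a),34+80*np.cos(a),54))).round(1))
for a in np.arange(-.5,.0,.1): print("nut",a,proj(s,W(p,(-42+50*np.sin(a),-50,54+50*np.cos(a)))).round(1))
T=lambda b:W(p,b).round(0)
for b in [(-80,-50,78),(-12,-50,78),(-42,34,54),(-70,95,54)]: print(b,T(b))
E
```

```text
[5.56402333e+02 1.57694148e+02 1.01285894e-01] 5.803254236758899 [-1.1 -1.4  1.4 -0.9  0.1  2.  -0.3  0.2]
lev -0.1 [198.9 106.8]
lev 0.0 [199.1  99.7]
lev 0.1 [200.   92.7]
lev 0.20000000000000004 [201.5  85.8]
lev 0.30000000000000004 [203.8  79.1]
nut -0.5 [336.  147.1]
nut -0.4 [336.9 143. ]
nut -0.30000000000000004 [337.8 138.7]
nut -0.20000000000000007 [338.7 134.1]
nut -0.10000000000000009 [339.6 129.4]
(-80, -50, 78) [482. 100.  78.]
(-12, -50, 78) [550. 107.  78.]
(-42, 34, 54) [511. 187.  54.]
(-70, 95, 54) [477. 245.  54.]
```

Call:
{"name": "send_rows", "arguments": {"steps": [[[0.3, -0.3, -2], [0, 0, -0.1]], [[0.45, -0.4, -4], [0, 0, -0.166]], [[0.45, -0.4, -6], [0, 0, -0.166]], [[0.45, -0.4, -7.1], [0, 0, -0.166]], [[0.45, -0.4, -7.1], [0, 0, -0.166]], [[0.45, -0.4, -7.1], [0, 0, -0.166]]], "squeeze": 60}}

```text
time: 3.42
tool_pos: [473.0, 98.5, 80.2]
tcp_rot: [180.0, -0.1, 5.7]
ft_force: [0.4, 0.0, -0.1]
finger_gap: 0.2
grip_force: 0.0
```

```bash
python3 - <<'E'
from h import *
s=snapshot("wrist");q=sense(); print(q["time"],q["tool_pos"],q["tcp_rot"],q["ft_force"])
cv2.imwrite("pics/w2.png",s["img"][:,:,::-1]); np.save("w2.npy",s,allow_pickle=True)
E
```

```text
3.475 [473.55162763  98.76520168  80.75802031] [179.99645724  -0.21378626   5.71862177] [ 0.76011975 -0.16149304  0.34122745]
```

View pics/w2.png

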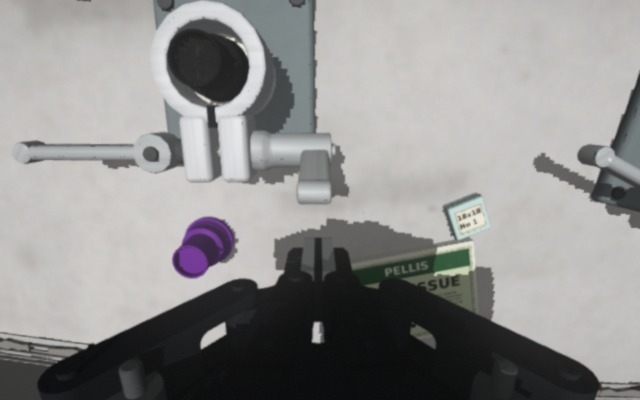

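Finger (318,250) lines up with the tab (315,180); pushing along clamp +x.

Call:
{"name": "send_rows", "arguments": {"steps": [[[0.33, 0.03, 0], [0, 0, 0]], [[0.66, 0.07, 0], [0, 0, 0]], [[1.0, 0.1, 0], [0, 0, 0]], [[1.3, 0.13, 0], [0, 0, 0]], [[1.5, 0.15, 0], [0, 0, 0]], [[1.7, 0.17, 0], [0, 0, 0]], [[1.8, 0.18, 0], [0, 0, 0]], [[1.9, 0.19, 0], [0, 0, 0]], [[1.9, 0.19, 0], [0, 0, 0]]]}}

```text
time: 4.6
tool_pos: [529.2, 104.9, 78.4]
tcp_rot: [180.0, -0.0, 5.8]
ft_force: [-1.9, 0.2, 0.2]
finger_gap: -0.4
grip_force: 0.7
```

```bash
python3 - <<'E'
from fit import *
q=sense(); print(q["time"],q["tool_pos"],q["tcp_rot"],q["ft_force"])
s=np.load("w2.npy",allow_pickle=True).item()
B=[(0,0,66),(-42,34,63)];U=[(210,57),(152,154)]
r=least_squares(lambda p:np.ravel([proj(s,W(p,b))-u for b,u in zip(B,U)]),np.load("p.npy")); print(r.x,r.fun.round(1))
p=r.x;d=q["tool_pos"][:2]-p[:2];c,t=np.cos(p[2]),np.sin(p[2]);print("body tcp",c*d[0]+t*d[1],-t*d[0]+c*d[1])
E
```

```text
4.6 [529.18385339 104.90468135  78.44230385] [ 1.79995466e+02 -4.75546735e-02  5.77566151e+00] [-1.91129541  0.18223236  0.23437338]
[5.59636104e+02 1.58146881e+02 1.29543867e-01] [-1.9  2.5  2.1 -3. ]
body tcp -37.075014463417745 -48.862201419461755
```

Call:
{"name": "send_rows", "arguments": {"steps": [[[0.07, 0.01, 0], [0, 0, 0]], [[0.13, 0.01, 0], [0, 0, 0]], [[0.2, 0.02, 0], [0, 0, 0]], [[0.2, 0.02, 0], [0, 0, 0]]]}}

```text
time: 5.1
tool_pos: [534.0, 105.4, 78.3]
tcp_rot: [180.0, 0.1, 5.8]
ft_force: [-8.3, -1.0, 4.3]
finger_gap: -0.2
grip_force: 4.5
```

Call:
{"name": "send_rows", "arguments": {"steps": [[[0.07, 0.01, 0], [0, 0, 0]], [[0.13, 0.01, 0], [0, 0, 0]], [[0.13, 0.01, 0], [0, 0, 0]]]}}

```text
time: 5.48
tool_pos: [534.7, 105.5, 77.9]
tcp_rot: [180.0, 0.5, 5.8]
ft_force: [-24.3, -2.7, 18.0]
finger_gap: 0.1
grip_force: 15.1
```

Stop reached (force jump to 24 N). Back off, rise, look.

Call:
{"name": "send_rows", "arguments": {"steps": [[[-0.6, -0.06, 0], [0, 0, 0]], [[-1.5, -0.15, 0.5], [0, 0, 0]], [[-2.2, 0.5, 2], [0, 0, 0]], [[-2.2, 1, 4], [0, 0, 0]], [[-2.2, 1, 5], [0, 0, 0]], [[-2.2, 1, 5], [0, 0, 0]], [[-2.2, 1, 5], [0, 0, 0]]]}}

```text
time: 6.35
tool_pos: [472.8, 135.8, 227.8]
tcp_rot: [180.0, -0.0, 5.8]
ft_force: [-0.2, 0.9, -0.7]
finger_gap: 0.0
grip_force: 0.0
```

```bash
python3 - <<'E'
from fit import *
s=snapshot("wrist");q=sense(); print(q["time"],q["tool_pos"],q["tcp_rot"],q["ft_force"])
cv2.imwrite("pics/w3.png",s["img"][:,:,::-1]); np.save("w3.npy",s,allow_pickle=True)
p=np.load("p.npy")
for b in [(0,0,66),(-42,34,61),(-42,114,54),(55,50,12),(55,-50,12)]: print(b,proj(s,W(p,b)).round(0))
for a in (.5,.6,.7,.8): print(a,proj(s,W(p,(-42+50*np.sin(a),-50,54+50*np.cos(a)))).round(0))
E
```

```text
6.4 [472.24313413 135.66417066 226.98056656] [1.79995864e+02 7.89025404e-02 5.76315273e+00] [-0.01017466 -0.34407432 -0.31125785]
(0, 0, 66) [302.  94.]
(-42, 34, 61) [268. 140.]
(-42, 114, 54) [190. 140.]
(55, 50, 12) [257.  44.]
(55, -50, 12) [352.  43.]
0.5 [360. 114.]
0.6 [360. 109.]
0.7 [360. 104.]
0.8 [359. 100.]
```

View pics/w3.png

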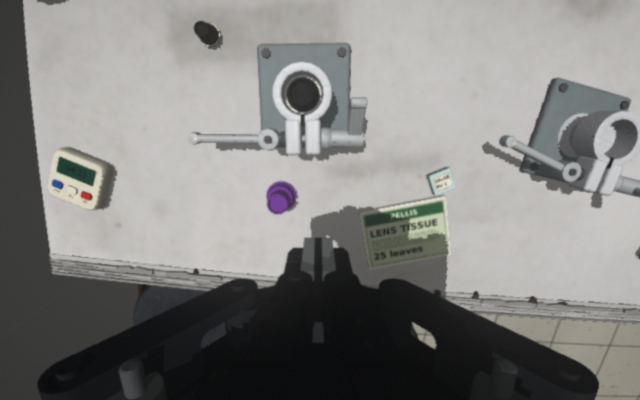

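Nut bead at px (358,101), matching about 0.78 rad; lever still open at px (268,140)-(193,138), eyepiece seated. Going to the lever.

Call:
{"name": "send_rows", "arguments": {"steps": [[[0, 1, 0], [0, 0, 0.18]], [[-0.1, 2, 0], [0, 0, 0.36]], [[-0.17, 3, 0], [0, 0, 0.54]], [[-0.17, 3.5, 0], [0, 0, 0.72]], [[-0.17, 3.5, 0], [0, 0, 0.9]], [[-0.17, 3.5, 0], [0, 0, 1.08]], [[-0.17, 3.5, 0], [0, 0, 1.26]], [[-0.17, 3.5, 0], [0, 0, 1.44]], [[-0.17, 3.5, 0], [0, 0, 1.571]], [[-0.17, 3.5, 0], [0, 0, 1.571]]]}}

```text
time: 7.65
tool_pos: [466.9, 240.4, 226.5]
tcp_rot: [-179.9, 0.0, 95.7]
ft_force: [0.4, -0.2, 0.7]
finger_gap: 0.1
grip_force: 0.0
```

Call:
{"name": "send_rows", "arguments": {"steps": [[[0, 0, -2], [0, 0, 0]], [[0, 0, -4], [0, 0, 0]], [[0, 0, -5.5], [0, 0, 0]], [[0, 0, -6.2], [0, 0, 0]], [[0, 0, -6.2], [0, 0, 0]], [[0, 0, -6.2], [0, 0, 0]]]}}

```text
time: 8.4
tool_pos: [468.1, 241.0, 43.1]
tcp_rot: [179.9, -0.0, 95.7]
ft_force: [0.6, 0.1, 0.8]
finger_gap: -0.3
grip_force: 0.0
```

```bash
python3 - <<'E'
from fit import *
q=sense(); print(q["time"],q["tool_pos"],q["tcp_rot"],q["ft_force"])
p=np.load("p.npy"); cur=np.array([467.5,240.8])
# finger radius ~11: centre path around pin; offset 15 behind lever centreline, r=58
for a in np.linspace(0,1.57,9):
    off=14; r=58
    b=(-42+r*np.sin(a)-off*np.cos(a),34+r*np.cos(a)+off*np.sin(a),0)
    print(round(a,2),((W(p,b)[:2]-cur)/30).round(2))
E
```

```text
8.4 [468.09788493 241.00957244  43.13058564] [ 1.79946414e+02 -1.55176372e-02  9.57011822e+01] [0.62180007 0.07155721 0.82927729]
0.0 [0.8  0.09]
0.2 [1.17 0.18]
0.39 [1.56 0.2 ]
0.59 [1.95 0.14]
0.78 [2.32 0.01]
0.98 [ 2.65 -0.19]
1.18 [ 2.94 -0.46]
1.37 [ 3.17 -0.77]
1.57 [ 3.33 -1.12]
```

Call:
{"name": "send_rows", "arguments": {"steps": [[[0.5, 0.06, 0], [0, 0, 0]], [[0.8, 0.1, 0], [0, 0, 0]], [[1.17, 0.18, 0], [0, 0, 0]], [[1.56, 0.2, 0], [0, 0, 0]], [[1.95, 0.14, 0], [0, 0, 0]], [[2.32, 0, 0], [0, 0, 0]], [[2.65, -0.2, 0], [0, 0, 0]], [[2.95, -0.45, 0], [0, 0, 0]], [[3.1, -0.6, 0], [0, 0, 0]], [[3.1, -0.6, 0], [0, 0, 0]]]}}

```text
time: 9.65
tool_pos: [560.4, 223.0, 42.4]
tcp_rot: [-180.0, -0.0, 95.7]
ft_force: [-1.2, 0.6, -1.3]
finger_gap: -0.1
grip_force: 0.9
```

Call:
{"name": "send_rows", "arguments": {"steps": [[[0.1, -0.2, 0], [0, 0, 0]], [[0.2, -0.4, 0], [0, 0, 0]], [[0.2, -0.45, 0], [0, 0, 0]], [[0.2, -0.45, 0], [0, 0, 0]]]}}

```text
time: 10.15
tool_pos: [566.4, 209.8, 42.5]
tcp_rot: [180.0, -0.0, 95.8]
ft_force: [-1.7, 2.8, -2.5]
finger_gap: 0.2
grip_force: 2.0
```

Call:
{"name": "send_rows", "arguments": {"steps": [[[0, -0.06, 0], [0, 0, 0]], [[0, -0.12, 0], [0, 0, 0]], [[0, -0.18, 0], [0, 0, 0]], [[0, -0.18, 0], [0, 0, 0]]]}}

```text
time: 10.65
tool_pos: [566.4, 209.0, 42.7]
tcp_rot: [179.9, -0.4, 95.9]
ft_force: [0.2, 24.6, -8.1]
finger_gap: 0.2
grip_force: 12.1
```

Firm stop; back away and check.

Call:
{"name": "send_rows", "arguments": {"steps": [[[0, 0.5, 0], [0, 0, 0]], [[0, 1.2, 0], [0, 0, 0]], [[0, 1.5, 1.5], [0, 0, 0]], [[-1, 1.5, 3.5], [0, 0, 0]], [[-2, 0, 5.5], [0, 0, 0]], [[-2, -1, 6.5], [0, 0, 0]], [[-2, -1, 6.5], [0, 0, 0]], [[-2, -1, 6.5], [0, 0, 0]]]}}

```text
time: 11.65
tool_pos: [506.9, 174.2, 237.7]
tcp_rot: [179.9, -0.0, 95.8]
ft_force: [-0.3, 0.2, -0.2]
finger_gap: 0.0
grip_force: 0.0
```

```bash
python3 - <<'E'
from fit import *
s=snapshot("wrist");q=sense(); print(q["time"],q["tool_pos"],q["ft_force"])
cv2.imwrite("pics/w4.png",s["img"][:,:,::-1])
p=np.load("p.npy")
for b in [(0,0,66),(0,0,83),(-42,34,61),(38,34,54),(-7,-50,89)]: print(b,proj(s,W(p,b)).round(0))
E
```

```text
11.7 [506.33105222 174.34555792 236.51060155] [ 0.1262982   0.18919215 -0.39501704]
(0, 0, 66) [364. 202.]
(0, 0, 83) [366. 207.]
(-42, 34, 61) [323. 169.]
(38, 34, 54) [399. 168.]
(-7, -50, 89) [358. 256.]
```

View pics/w4.png

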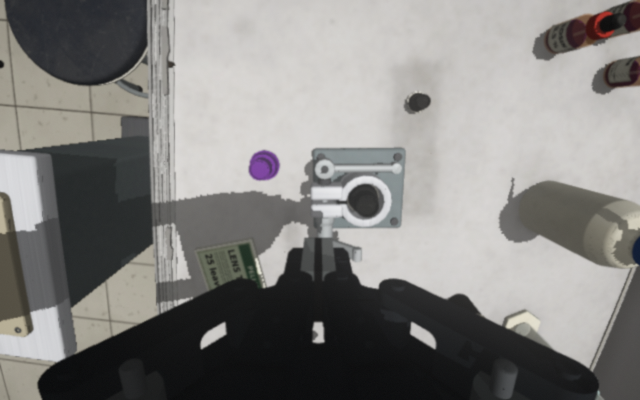

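Lever runs from (323,170) to (398,168) along the collar, as predicted for shut. The nut tab is still at (358,254), the eyepiece is seated at (366,202), and the arm is clear.

```bash
python3 -c "
from bench import order; print(order.hand_in())"
```

```text
the job is handed in; nothing more can be done
None
```

The job is handed in: the nut was turned to its stop first, then the lever swung fully shut, with the eyepiece still in its collar and the arm clear at about 12 s of the 43 s; the hand-in gave no verdict.

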